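Put the candle on its stand and cover it

ROBOT

A 6-joint arm with a two-finger parallel gripper is mounted at the origin on the work surface. World frame = base frame: x ahead of the robot, y to its left, z up, the work surface at z = 0. Lengths are in m, angles in rad, forces in N, time in s.
With the tool pointing down it reaches from about 0.4 to 0.825 m from the base axis. Payload 7 kg.
Tool frame: the origin (TCP) lies at the very end of the fingers, on their centre line; the grasp point (between the pads) lies 19 mm behind it (arm.grasp_offset is the distance from the TCP to the grasp point, in m); z points along the fingers, y is the line along which they close (so a half turn about z gives the same grasp; the last joint's range is limited). The gripper opens to 88 mm and grips with 3 to 60 N. Pads are 19 mm wide; open, the fingers measure 130 mm over their backs; the gripper's body (78 mm by 193 mm) begins 47 mm behind the grasp point.
Start: joints at [1.551, 0.359, 0.012, 0, -1.224, -0.288], TCP at [0.205, 0.643, 0.227] pointing down, gripper open.
Joint ranges: [-3.07, 3.07], [-1.43, 2.12], [-1.02, 1.25], [-3.03, 1.67], [-3.05, -0], [-3.03, 3.03]. Speed limits (rad/s): [2.39, 2.39, 3.01, 3.14, 3.14, 3.14].

INTERFACE

Orientations are given as [roll, pitch, yaw] about the fixed x, y, z axes, in that order (R = Rz(yaw) Ry(pitch) Rx(roll)).
In Python, from station import get_state, cams, arm, nets gives the robot as it stands.
- The arm moves only by the shell command python3 -m creep 'ROWS' [FORCE]. ROWS is a JSON object of lists of equal length, an entry for each row: "translation": the shift along the world's x, y, z in mm, a list of three; "spin": the turn about the world's z in rad; "gripper": the opening, from 0 (shut) to 1 (fully open). In form: {"translation": [[dx, dy, dz], ...], "spin": [spin, ...], "gripper": [gripper, ...]}. A call has 1 to 8 rows; each row shifts and turns the commanded pose from where the row before left it; what a row does not reach is not made up. A row lasts 1/10 s, in which the tool goes at most 50 mm and 8.59 degrees, less where a joint would pass 70% of its speed; a pose out of reach is approached as far as the arm can. A call is refused whole if a number of a shift passes 50 or a number of a turn 0.15, either way. A call with a gripper value outside its range is refused whole. The fingers move at their own pace and stop on an object; FORCE is the grip in N (left out, the last holds). Time passes only in rows, so rows that do not move let the fingers close. It gives the time, the measured TCP pose, the force, the opening and the grip force at its end, in the units of the state.
- get_state(): the state, without advancing time (a new reading comes with each control period).
- cams.grab_frame(name): name is "side" or "top" or "wrist"; returns a dict with "img" (384x512x3 uint8, red, green, blue), "mtx" (3x3 intrinsics, pixels), "R" (3x3) and "t" (3): a world point X has camera coordinates R X + t. Camera axes: x right, y down, z forward; pixel columns grow to the right and rows downward; lengths in m; the calibration is good to about 2 mm. The wrist camera is an equidistant fisheye: a pixel r from the principal point sees the ray r / f radians off the axis. A picture is of the moment at which its call begins. There is no depth.
- arm.job_done(): hands the job in; it is judged then, once.
Trained networks look in the newest picture that a camera, given by its name, has taken for a name from the list of things; names that differ only in an ending like _2 or _b are one class to them, and where a whole thing is asked for, a point or a joint stands for the part that bears it (a point fixed in the world has none). Each returns a list of dicts, best first, with "confidence" (0 to 1); they miss things now and then, are a little off and sometimes report something else, mostly with a low value. They report only what shows in the picture. A call takes as long as a camera call. They do not tell look-alikes from the thing itself.
- nets.search_frame(camera, label): "centre" ([x, y, z] in m, in world coordinates, good to about 4 mm: the middle of the surface that is visible of it).
- nets.pinpoint(camera, label): "centre" ([x, y, z] in m, in world coordinates, good to about 4 mm: a listed point, or the origin of a listed thing).
The state is a dict: "t": time; "q": joint angles; "qd": joint speeds; "joint_efforts": joint torques, N m; "eef_pos": TCP position; "ee_rot": TCP orientation; "force": force on the tool from outside, world axes, zero at the start; "moment": the same for the moment, N m; "width": finger opening in m; "gripper_force": force on a finger pad.
Only numpy, scipy, OpenCV 4.12 (cv2) and the standard library are available. Lean on these libraries where they do the work, as an engineer would, in place of code of your own. Each camera call takes 0.05 s, during which the arm holds its last target. There are 200 camera calls.

TASK

Stand the candle (the larger of the two white ceramic jars) upright in the middle of the round wooden coaster, let go of it, and then put its own lid, the larger of the two on the sloping rests, on top so that it sits fully seated and level. The ceramic is thin and chips easily: hold it with a light grip and set both pieces down gently, without dropping or pressing. Leave everything else where it is.

Things in the scene. Friction and masses are not known exactly. Their poses are not given: they have to be found in the camera images.
- candle: white ceramic tumbler of wax: 64 mm outside diameter, 56 mm inside, 80 mm tall, wax 56 mm above its foot; about 0.3 kg, loose, upright. Origin: centre of its underside; z along its axis; yaw means nothing. It can take 30 N squeeze a finger, and 45 N between it and the coaster or lid.
- coaster: plain round wooden coaster, 110 mm diameter, 14 mm thick, fixed to the counter. Origin: centre of its underside (its flat top is 14 mm higher).
- lid: the candle's lid, about 0.14 kg, loose. Origin: centre of its underside; z runs out through the knob. From the origin: plug 49 mm diameter, 0 to 8 mm (enters the candle's mouth); disc 78 mm, 8 to 14 mm (rests on the rim); wooden round knob 22 mm, 14 to 44 mm. Seated: origin 72 mm above the candle's. It starts on rest_large, leaning 29 degrees, knob outward. Takes 30 N squeeze a finger.
- rest_large: fixed dark wooden rest under the candle's lid: board 94 x 96 mm sloping at 29 degrees (0.5 rad), high side at its +x, 96 mm wide along y, a 16 mm high ledge along the low (-x) edge that the lid leans on. Origin: on the counter under the board's middle, whose surface is 38 mm higher; outward normal (-0.479, 0, 0.878) in its frame.
- rest_small: a second rest of the same make and size, fixed, holding the small lid; leave alone
- small_lid: bystander: a smaller lid of the same make (disc 56 mm diameter, knob 18 mm diameter, 40 mm high over all), lying on rest_small; not for the candle. Origin: centre of its underside, z out through the knob. Leave it there.
- small_jar: bystander: a smaller, nearly empty white ceramic jar, 46 mm diameter, 55 mm tall, standing on the counter. Origin: centre of its underside. Leave it.
- soap: bystander: pale bar of soap, 75 x 50 x 26 mm, lying on the counter. Origin: centre of its underside. Leave it.
- nail_brush: bystander: wooden nail brush, 90 x 36 x 30 mm, bristles down. Origin: centre of its underside. Leave it.
- cream_tin: bystander: flat aluminium tin, 60 mm diameter, 24 mm high. Origin: centre of its underside. Leave it.
- tonic: bystander: brown glass bottle, 48 mm diameter, 120 mm tall, beyond the rests. Origin: centre of its underside. Leave it.
Mind the look-alikes: they are no part of the job. What is shaped like the coaster but red or turquoise is not meant.

How it is judged:
On the way, in this order (a step that is already met when the one before it is completed fails the run):
1. the candle stands upright in the middle of the coaster, let go, the lid not yet on it (horizontal distance between candle and coaster below 0.015 m and z of candle in the frame of coaster between 0.01 and 0.018 m and angle between candle's own z axis and vertical below 0.05 rad and contact force between the fingers and candle below 0.3 N and distance between lid and candle above 0.1 m), for 0.2 s.
2. the lid sits seated and level on the candle, on the coaster (horizontal distance between candle and coaster below 0.015 m and z of candle in the frame of coaster between 0.01 and 0.018 m and angle between each of candle, lid's own z axis and vertical below 0.05 rad and horizontal distance between lid and candle below 0.008 m and z of lid in the frame of candle between 0.069 and 0.0745 m), for 0.2 s.
At the end, for the whole second after the job is handed in: The candle stands upright (within 0.05 rad) on the coaster, its axis within 15 mm of the coaster's; the larger lid is seated on its rim (its origin 69 to 74.5 mm above the candle's origin, axes within 8 mm, level within 0.05 rad); both are released and at rest (all of step 2 and linear speed of each of lid, candle below 0.01 m/s and contact force between the fingers and lid below 0.3 N); the robot touches nothing.
It fails at once if the candle or its lid is squeezed with 30 N or more a finger (60 N over both) (contact force between the fingers and candle above 60 N or contact force between the fingers and lid above 60 N).
It fails at once if the lid strikes or presses the candle, or the candle the coaster, with over 45 N (contact force between lid and candle above 45 N or contact force between candle and coaster above 45 N).
It fails at once if the candle or its lid is dropped (falls free of the fingers at over 0.35 m/s, a drop of about 6 mm) ((contact force between the fingers and candle below 0.05 N and linear speed of candle above 0.35 m/s) or (contact force between the fingers and lid below 0.05 N and linear speed of lid above 0.35 m/s)).
It fails at once if one of the other things is moved by more than 30 mm (distance of any of small_jar, small_lid, soap, nail_brush, cream_tin, tonic from where it was at the start of the episode above 0.03 m).
It also fails if it takes over 64 s, if anything falls off the work surface, if the arm or the gripper's body presses on something with over 40 N, if the wrist force passes 120 N, or if a joint passes its speed limit or range.

## Working session

There is one attempt and no reset: what is moved stays moved. The work goes in short steps, Python scripts to look and compute and a shell command to move; the robot and the scene stay as the last step left them, time stands still between calls to the robot, and variables do not carry over. Pictures are saved under pics/ and viewed, at most 10 in all, crops included, and the job is handed in when it is done.

```bash
mkdir -p pics; python3 - <<'E'
from station import *
import cv2
s=get_state();print({k:s[k] for k in('t','eef_pos','ee_rot','width')},arm.grasp_offset)
for c in('top','side'):
    f=cams.grab_frame(c);cv2.imwrite(f'pics/{c}0.png',f['img'][:,:,::-1])
    print(c,f['mtx'].tolist(),(-f['R'].T@f['t']).round(3))
    for l in('candle','coaster','lid','rest_large','small_jar','small_lid','rest_small','soap','nail_brush','cream_tin','tonic'):
        print(l,[(([round(x,3) for x in d['centre']]),round(d['confidence'],2)) for d in nets.pinpoint(c,l)])
E
```

```text
{'t': 0.0, 'eef_pos': array([0.20436525, 0.64278577, 0.22561879]), 'ee_rot': array([ 3.13992770e+00, -1.52444437e-04, -3.07925236e-01]), 'width': 0.08766546873364128} 0.0188
top [[433.01460332755585, 0.0, 257.7669757960479], [0.0, 433.01460332755585, 192.58810115927525], [0.0, 0.0, 1.0]] [0.468 0.004 0.917]
candle [([0.622, -0.266, 0.001], 0.64)]
coaster [([0.53, -0.097, 0.001], 0.91), ([0.396, -0.011, -0.001], 0.69), ([0.404, -0.195, 0.006], 0.64)]
lid [([0.604, 0.132, 0.035], 0.83)]
rest_large [([0.593, 0.135, -0.001], 0.86)]
small_jar [([0.477, -0.299, -0.003], 0.73), ([0.428, 0.108, 0.002], 0.35)]
small_lid [([0.524, 0.306, 0.035], 0.79), ([0.477, -0.3, -0.004], 0.74)]
rest_small [([0.534, 0.315, -0.003], 0.61)]
soap [([0.412, 0.265, -0.0], 0.73), ([0.531, -0.097, 0.002], 0.15)]
nail_brush [([0.426, 0.111, -0.0], 0.73)]
cream_tin [([0.726, -0.004, -0.002], 0.97)]
tonic [([0.778, 0.165, -0.0], 0.84)]
side [[465.7243849929266, 0.0, 258.9239140784086], [0.0, 465.7243849929266, 194.0142178962693], [0.0, 0.0, 1.0]] [0.361 0.943 0.801]
candle [([0.624, -0.265, 0.001], 0.92)]
coaster [([0.537, -0.096, 0.0], 0.94), ([0.405, -0.201, -0.004], 0.8)]
lid []
rest_large [([0.597, 0.139, 0.002], 0.71)]
small_jar [([0.48, -0.297, 0.001], 0.62)]
small_lid [([0.523, 0.303, 0.031], 0.75)]
rest_small [([0.532, 0.318, 0.001], 0.84)]
soap [([0.411, 0.267, -0.001], 0.89)]
nail_brush [([0.426, 0.111, -0.001], 0.57)]
cream_tin [([0.727, -0.007, -0.002], 0.6)]
tonic [([0.78, 0.166, -0.0], 0.82)]
```

View pics/top0.png

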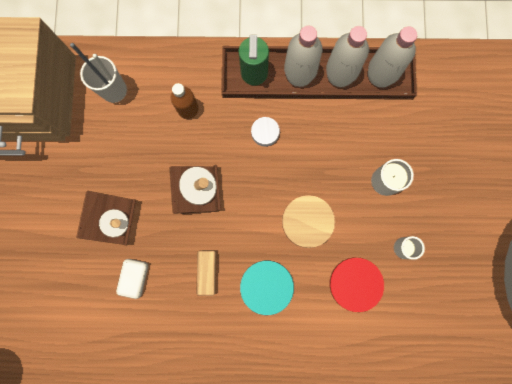

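View pics/side0.png

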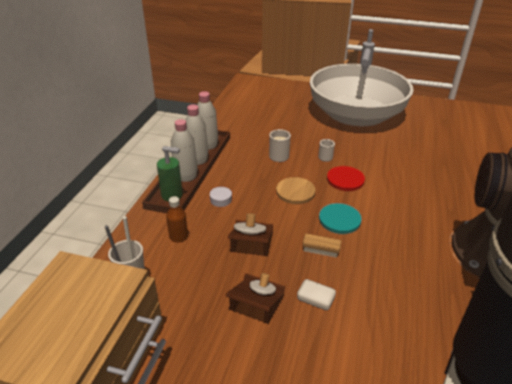

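Top picture:
- **Coaster-shaped discs:** wooden (309,221), turquoise (267,288) and red (357,285). The wooden one is the one meant.
- **White jars:** (395,176) is larger and matches the candle. (411,247) is the small jar.
- **Lids:** (198,185) is larger and sits on rest_large. (114,223) is the small one. The ledge of rest_large is on its right, so the low side faces −y.

Bottles stand close beyond the candle, so I'll locate them too while confirming in a crop.

```bash
cat > h.py <<'E'
import numpy as np,cv2
from station import *
def onz(f,u,v,z):
    d=f['R'].T@np.linalg.inv(f['mtx'])@np.array([u,v,1.]);c=-f['R'].T@f['t']
    return c+d*(z-c[2])/d[2]
def tri(fs,ps):
    P=[f['mtx']@np.c_[f['R'],f['t']] for f in fs]
    X=cv2.triangulatePoints(P[0],P[1],np.array(ps[0],float),np.array(ps[1],float));return (X[:3]/X[3]).ravel()
def circ(mask,f,z):
    # largest blob: centre & diameter on the plane z
    n,l,st,c=cv2.connectedComponentsWithStats(mask.astype(np.uint8));i=1+np.argmax(st[1:,4])
    k=cv2.findContours((l==i).astype(np.uint8),cv2.RETR_EXTERNAL,cv2.CHAIN_APPROX_NONE)[0][0][:,0]
    p=np.array([onz(f,u,v,z)[:2] for u,v in k],np.float32)
    (a,b),r=cv2.minEnclosingCircle(p);return a,b,2*r
E
python3 - <<'E'
from h import *
t=cams.grab_frame('top');s=cams.grab_frame('side')
for a,b in(((406,36),(204,97)),((357,34),(193,110)),((308,33),(181,124))): print('bottle head',tri((t,s),(a,b)).round(3))
im=t['img'];hsv=cv2.cvtColor(im,cv2.COLOR_RGB2HSV)
def roi(u,v,w):
    m=np.zeros(im.shape[:2],bool);m[v-w:v+w,u-w:u+w]=1;return m
print('hsv coaster',hsv[221,309],'table',hsv[255,309],'lid',hsv[185,188],'rim',hsv[161:166,397].tolist())
print('coaster',circ((hsv[...,2]>175)&roi(309,221,38),t,.014))
wh=(hsv[...,1]<90)&(hsv[...,2]>140)
print('lid disc',circ(wh&roi(198,185,26),t,.047))
c=lambda u,v,w:cv2.resize(im[v-w:v+w,u-w:u+w],(390,390),interpolation=cv2.INTER_CUBIC)
cv2.imwrite('pics/crop.png',np.hstack([c(395,176,30),c(198,185,34)])[:,:,::-1])
E
```

```text
bottle head [ 0.859 -0.258  0.174]
bottle head [ 0.86  -0.169  0.175]
bottle head [ 0.859 -0.079  0.178]
hsv coaster [ 20 105 245] table [ 12 147 175] lid [ 22  24 242] rim [[20, 37, 157], [18, 42, 121], [22, 46, 145], [26, 45, 237], [28, 30, 250]]
coaster (0.5354697704315186, -0.09739186614751816, 0.2231183648109436)
lid disc (0.6012758612632751, 0.13367237150669098, 0.08037947118282318)
```

View pics/crop.png

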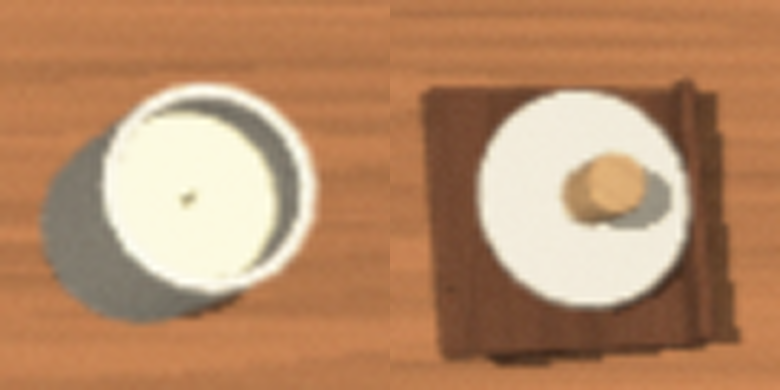

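The crop confirms both. On the left is the large candle, rim centre at top-view pixel (397,175). On the right is the large lid with a cylindrical knob leaning right (−y), and its rest is turned about 5°. A tool yaw of about −1.5 should suit both grasps, so I start moving.

```bash
python3 -m creep '{"translation":[[15,-32,0],[15,-32,0],[15,-32,0],[15,-32,0],[15,-32,0],[15,-32,0],[15,-32,0],[15,-32,0]],"spin":[-0.15,-0.15,-0.15,-0.15,-0.15,-0.15,-0.15,-0.13],"gripper":[1,1,1,1,1,1,1,1]}' 5
python3 -m creep '{"translation":[[15,-32,0],[15,-32,0],[15,-32,0],[15,-32,0],[15,-32,0],[15,-32,0],[15,-32,0],[15,-32,0]],"spin":[0,0,0,0,0,0,0,0],"gripper":[1,1,1,1,1,1,1,1]}'
python3 -m creep '{"translation":[[15,-32,0],[15,-32,0],[15,-32,0],[15,-32,0],[15,-32,0],[15,-32,0],[15,-32,0],[15,-32,0]],"spin":[0,0,0,0,0,0,0,0],"gripper":[1,1,1,1,1,1,1,1]}'
python3 - <<'E'
from h import *
t=cams.grab_frame('top')
print(onz(t,397.3,174.9,.08).round(4),get_state()['ee_rot'])
E
```

```text
t: 2.1
eef_pos: [0.3249, 0.3859, 0.2268]
ee_rot: [-3.141, 0.0, -1.494]
force: [0.8, 0.2, 0.9]
width: 0.0877
gripper_force: 0.0
t: 2.9
eef_pos: [0.445, 0.1299, 0.227]
ee_rot: [-3.141, 0.001, -1.488]
force: [1.1, -0.0, 0.8]
width: 0.0877
gripper_force: 0.0
t: 3.7
eef_pos: [0.565, -0.1262, 0.2267]
ee_rot: [-3.141, -0.0, -1.488]
force: [0.1, 0.2, 1.0]
width: 0.0876
gripper_force: 0.0
[ 0.621  -0.2634  0.08  ] [ 3.14147859e+00 -1.58653941e-03 -1.48873984e+00]
```

```bash
python3 -m creep '{"translation":[[14,-35,0],[14,-35,0],[14,-35,0],[14,-34,0],[1,0,-20],[0,0,-20],[0,0,-20],[0,0,-20]],"spin":[0,0,0,0,0,0,0,0],"gripper":[1,1,1,1,1,1,1,1]}'
python3 - <<'E'
from h import *
t=cams.grab_frame('top');w=cams.grab_frame('wrist')
for c in('top','side','wrist'): print(c,[(np.round(d['centre'],3),round(d['confidence'],2)) for d in nets.pinpoint(c,'candle')])
cv2.imwrite('pics/w1.png',np.hstack([w['img'],t['img'][110:240,320:480].repeat(2,0).repeat(1,1)[:260].copy() if 0 else np.zeros((384,1,3),np.uint8)])[:,:,::-1])
E
```

```text
t: 4.55
eef_pos: [0.6215, -0.2639, 0.1457]
ee_rot: [-3.142, -0.0, -1.488]
force: [-0.3, -0.2, 1.1]
width: 0.0875
gripper_force: 0.0
top []
side [(array([ 0.626, -0.265, -0.   ]), 0.69)]
wrist [(array([ 0.623, -0.263,  0.001]), 0.75)]
```

View pics/w1.png

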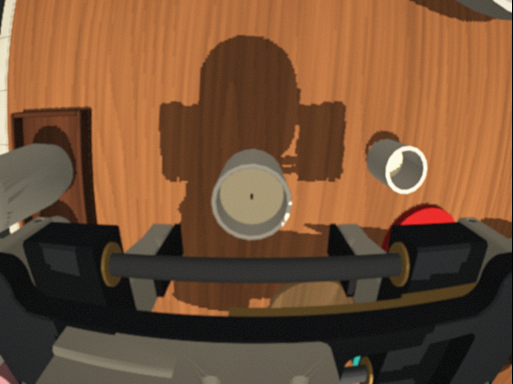

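The wrist picture shows the candle rim at (252,197), centred between the finger tips at about columns 165 and 350. The small jar at (400,168) is well clear. I'll descend and grip lightly.

```bash
python3 -m creep '{"translation":[[2,-1,-20],[0,0,-20],[0,0,-20],[0,0,-16],[0,0,-12],[0,0,-12],[0,0,-10],[0,0,0]],"spin":[0,0,0,0,0,0,0,0],"gripper":[1,1,1,1,1,1,1,1]}'
python3 -m creep '{"translation":[[0,0,0],[0,0,0],[0,0,0],[0,0,0],[0,0,0],[0,0,0],[0,0,0],[0,0,0]],"spin":[0,0,0,0,0,0,0,0],"gripper":[0.72,0.66,0.6,0.6,0.6,0.6,0.6,0.6]}' 10
```

```text
t: 5.6
eef_pos: [0.6228, -0.2646, 0.0353]
ee_rot: [3.14, 0.001, -1.488]
force: [-0.8, 0.9, -0.2]
width: 0.0877
gripper_force: 0.0
t: 6.4
eef_pos: [0.6235, -0.2648, 0.0372]
ee_rot: [-3.141, -0.0, -1.488]
force: [-2.9, 0.6, 5.6]
width: 0.0649
gripper_force: 10.0
```

```bash
python3 -m creep '{"translation":[[0,0,0],[0,0,4],[0,0,6],[0,0,10],[0,0,15],[0,0,15],[0,0,0],[0,0,0]],"spin":[0,0,0,0,0,0,0,0],"gripper":[0.6,0.6,0.6,0.6,0.6,0.6,0.6,0.6]}' 10
python3 - <<'E'
from h import *
f=cams.grab_frame('side');cams.grab_frame('wrist')
for c in('side','wrist'): print(c,[(np.round(d['centre'],3),round(d['confidence'],2)) for d in nets.pinpoint(c,'candle')])
print([(np.round(d['centre'],3),round(d['confidence'],2)) for d in nets.pinpoint('wrist','coaster')])
cv2.imwrite('pics/s1.png',cv2.resize(f['img'][70:230,190:390],(800,600))[:,:,::-1])
E
```

```text
t: 7.2
eef_pos: [0.6239, -0.2647, 0.0875]
ee_rot: [-3.14, -0.0, -1.488]
force: [0.2, 1.2, -3.7]
width: 0.0654
gripper_force: 10.0
side [(array([ 0.624, -0.268,  0.052]), 0.87)]
wrist [(array([ 0.623, -0.256,  0.05 ]), 0.84)]
[]
```

View pics/s1.png

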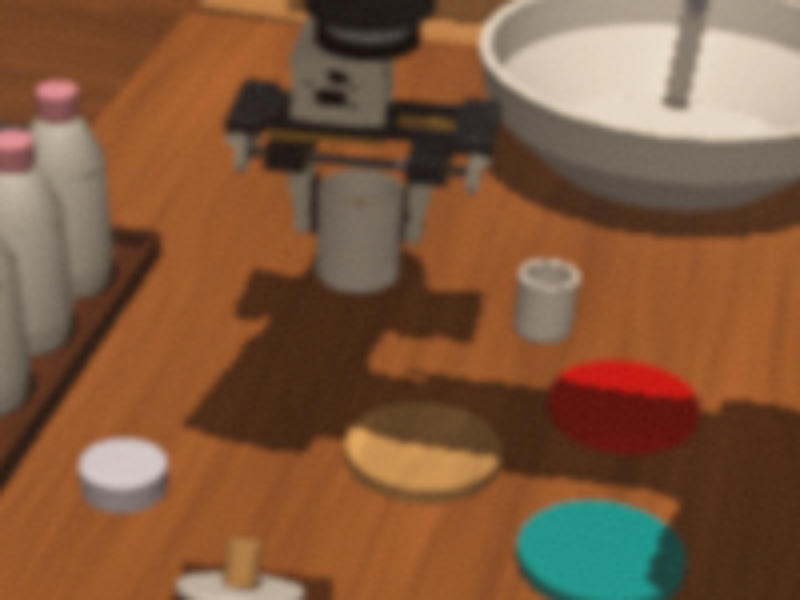

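The candle hangs upright from the fingers at about (357,230), roughly 50 mm off the counter. Next I carry it to the wooden coaster at crop pixel (423,450).

```bash
python3 -m creep '{"translation":[[-5,10,0],[-10,20,0],[-13,25,0],[-13,25,0],[-13,25,0],[-13,25,0],[-12,20,0],[-10,18,0]],"spin":[0,0,0,0,0,0,0,0],"gripper":[0.6,0.6,0.6,0.6,0.6,0.6,0.6,0.6]}' 10
python3 -m creep '{"translation":[[0,0,0],[0,0,-10],[0,0,-8],[0,0,-6],[0,0,-4],[0,0,-2],[0,0,-1],[0,0,0]],"spin":[0,0,0,0,0,0,0,0],"gripper":[0.6,0.6,0.6,0.6,0.6,0.6,0.6,0.6]}' 10
python3 - <<'E'
from h import *
f=cams.grab_frame('side');cams.grab_frame('wrist')
for c in('side','wrist'):
  for l in ('candle','coaster'): print(c,l,[(np.round(d['centre'],3),round(d['confidence'],2)) for d in nets.pinpoint(c,l)])
cv2.imwrite('pics/s2.png',cv2.resize(f['img'][110:230,220:380],(800,600))[:,:,::-1])
E
```

```text
t: 8.25
eef_pos: [0.5333, -0.0954, 0.0865]
ee_rot: [3.141, 0.0, -1.487]
force: [0.6, 0.7, -3.0]
width: 0.0649
gripper_force: 10.0
t: 9.05
eef_pos: [0.5346, -0.0969, 0.0555]
ee_rot: [3.141, -0.0, -1.488]
force: [0.7, 0.3, -2.7]
width: 0.0652
gripper_force: 10.0
side candle [(array([ 0.536, -0.096,  0.02 ]), 0.57)]
side coaster [(array([ 0.404, -0.2  , -0.004]), 0.66), (array([ 0.536, -0.098, -0.001]), 0.6)]
wrist candle [(array([ 0.535, -0.088,  0.02 ]), 0.87)]
wrist coaster []
```

View pics/s2.png

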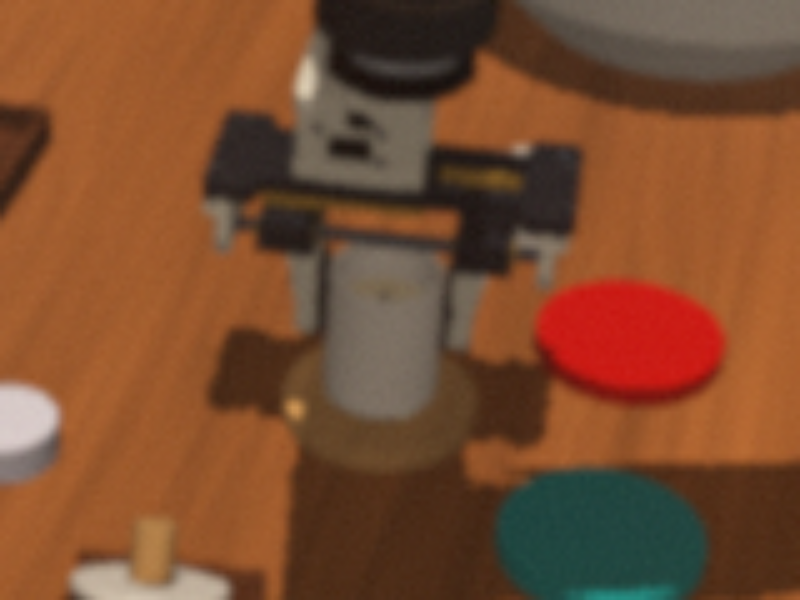

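The candle (about (382,400) at its foot) is over the middle of the coaster (about (382,408)), a few mm above it. I'll lower it in 1 mm steps.

```bash
python3 -m creep '{"translation":[[0,0,-1],[0,0,-1],[0,0,-1],[0,0,0]],"spin":[0,0,0,0],"gripper":[0.6,0.6,0.6,0.6]}' 10
python3 -m creep '{"translation":[[0,0,-0.5],[0,0,-0.5],[0,0,0]],"spin":[0,0,0],"gripper":[0.6,0.6,0.6]}' 10
```

```text
t: 9.75
eef_pos: [0.5344, -0.0967, 0.0524]
ee_rot: [3.141, 0.0, -1.488]
force: [-1.0, -0.0, -3.3]
width: 0.0648
gripper_force: 10.0
t: 10.05
eef_pos: [0.5345, -0.0968, 0.0515]
ee_rot: [3.141, -0.0, -1.488]
force: [-0.1, -0.2, -2.4]
width: 0.065
gripper_force: 10.0
```

```bash
python3 -m creep '{"translation":[[0,0,-0.5],[0,0,-0.5],[0,0,0]],"spin":[0,0,0],"gripper":[0.6,0.6,0.6]}' 10
python3 -m creep '{"translation":[[0,0,-0.5],[0,0,0]],"spin":[0,0],"gripper":[0.6,0.6]}' 10
```

```text
t: 10.35
eef_pos: [0.5346, -0.0967, 0.0511]
ee_rot: [-3.141, -0.0, -1.488]
force: [-1.5, 1.8, 4.0]
width: 0.065
gripper_force: 10.0
t: 10.55
eef_pos: [0.5346, -0.0968, 0.0511]
ee_rot: [-3.141, -0.0, -1.487]
force: [-5.3, 0.9, 9.9]
width: 0.0649
gripper_force: 10.0
```

Contact made. I'll ease back slightly, open, and rise clear.

```bash
python3 -m creep '{"translation":[[0,0,0.5],[0,0,0],[0,0,0],[0,0,0],[0,0,0],[0,0,0]],"spin":[0,0,0,0,0,0],"gripper":[0.6,0.75,0.85,1,1,1]}' 10
python3 -m creep '{"translation":[[0,0,5],[0,0,15],[0,0,25],[0,0,30],[0,0,30],[0,0,30],[0,0,10],[0,0,0]],"spin":[0,0,0,0,0,0,0,0],"gripper":[1,1,1,1,1,1,1,1]}'
python3 -m creep '{"translation":[[8,30,0],[8,30,0],[8,30,0],[8,30,0],[8,30,0],[8,30,0],[8,20,0],[8,9,0]],"spin":[0,0,0,0,0,0,0,0],"gripper":[1,1,1,1,0.6,0.6,0.6,0.6]}'
python3 - <<'E'
from h import *
t=cams.grab_frame('top');w=cams.grab_frame('wrist');s=cams.grab_frame('side')
for c in('top','side','wrist'):
  for l in('candle','coaster','lid','rest_large'): print(c,l,[(np.round(d['centre'],3),round(d['confidence'],2)) for d in nets.pinpoint(c,l)])
cv2.imwrite('pics/w3.png',np.hstack([w['img'][60:360,:400],cv2.resize(s['img'][120:270,200:340],(280,300))])[:,:,::-1])
E
```

```text
t: 11.15
eef_pos: [0.5346, -0.0967, 0.0505]
ee_rot: [3.142, -0.0, -1.488]
force: [-0.1, -0.0, -0.7]
width: 0.0864
gripper_force: 0.0
t: 11.95
eef_pos: [0.5354, -0.0967, 0.1975]
ee_rot: [-3.138, 0.0, -1.488]
force: [-0.4, -0.3, -0.4]
width: 0.0878
gripper_force: 0.0
t: 12.75
eef_pos: [0.5985, 0.1138, 0.1943]
ee_rot: [3.14, -0.0, -1.486]
force: [-0.5, 0.1, -0.2]
width: 0.061
gripper_force: 0.0
top candle []
top coaster [(array([ 0.4  , -0.013,  0.002]), 0.92), (array([ 0.531, -0.098,  0.001]), 0.69), (array([ 0.409, -0.193,  0.003]), 0.67)]
top lid [(array([0.6  , 0.135, 0.034]), 0.75)]
top rest_large []
side candle [(array([ 0.534, -0.096,  0.017]), 0.65)]
side coaster [(array([ 0.404, -0.199, -0.004]), 0.98), (array([ 0.399, -0.011,  0.   ]), 0.86), (array([ 0.534, -0.096, -0.   ]), 0.64)]
side lid [(array([0.599, 0.139, 0.035]), 0.56)]
side rest_large [(array([ 0.596,  0.139, -0.001]), 0.97)]
wrist candle [(array([ 0.536, -0.088,  0.013]), 0.96)]
wrist coaster [(array([ 0.4  , -0.009, -0.001]), 0.63)]
wrist lid [(array([0.597, 0.138, 0.039]), 0.91)]
wrist rest_large []
```

View pics/w3.png

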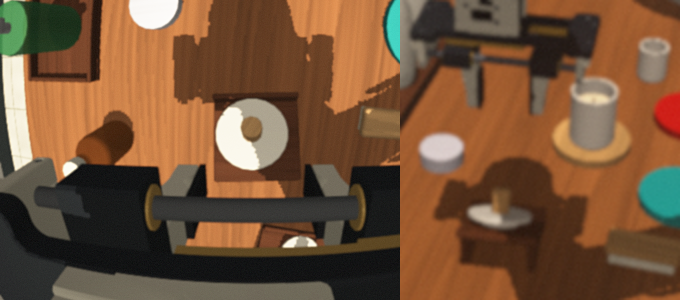

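The candle stands alone in the middle of the coaster (right panel, (592,115)). In the wrist view the lid is at (252,132) with its knob at (252,128). I'll fix the knob top by triangulation.

```bash
python3 - <<'E'
from h import *
t=cams.grab_frame('top');s=cams.grab_frame('side')
print(tri((t,s),((203.6,182.7),(250.7,214))).round(4))
def proj(f,X):
    p=f['mtx']@(f['R']@X+f['t']);return (p[:2]/p[2]).round(1)
n=np.array([.038,-.478,.878]);o=np.array([.6,.137,.036])
for k in(.014,.044): print(k,proj(t,o+k*n),proj(s,o+k*n))
w=cams.grab_frame('wrist');print(w['mtx'][0],w['mtx'][1])
X=w['R']@(o+.044*n)+w['t'];th=np.arctan2(np.hypot(*X[:2]),X[2]);print('wrist knob top',w['mtx'][:2,2]+w['mtx'][0,0]*th*X[:2]/np.hypot(*X[:2]))
e=lambda im,u,v,a:cv2.resize(im[v-a:v+a,u-a:u+a],(260,260),interpolation=cv2.INTER_CUBIC)
cv2.imwrite('pics/k.png',np.hstack([e(t['img'],200,184,26),e(s['img'],250,228,26),e(w['img'],252,190,40)])[:,:,::-1])
E
```

```text
[0.6025 0.1164 0.0752]
0.014 [198.5 185.6] [249.9 226.2]
0.044 [203.9 183.1] [251.1 214.1]
[297.31863964   0.         254.82149351] [  0.         297.31863964 190.30008251]
wrist knob top [250.31265769 189.72848945]
```

View pics/k.png

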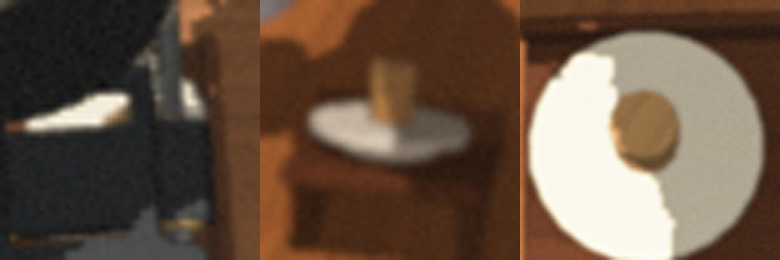

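The model matches all three views: knob top at (0.602, 0.116, 0.075). I'll descend with the fingers either side of it along x, keeping the tips 5 mm above the disc.

```bash
python3 -m creep '{"translation":[[3,7,-20],[0,0,-25],[0,0,-25],[0,0,-25],[0,0,-20],[0,0,-12],[0,0,-8],[0,0,0]],"spin":[0,0,0,0,0,0,0,0],"gripper":[0.6,0.6,0.6,0.6,0.6,0.6,0.6,0.6]}' 4
python3 - <<'E'
from h import *
print(get_state()['eef_pos'])
w=cams.grab_frame('wrist');cv2.imwrite('pics/w4.png',w['img'][:,:,::-1])
E
```

```text
t: 14.45
eef_pos: [0.6012, 0.1191, 0.0598]
ee_rot: [3.14, -0.001, -1.488]
force: [-0.8, -0.5, -0.0]
width: 0.0527
gripper_force: 0.0
[0.60122547 0.11912829 0.05984323]
```

View pics/w4.png

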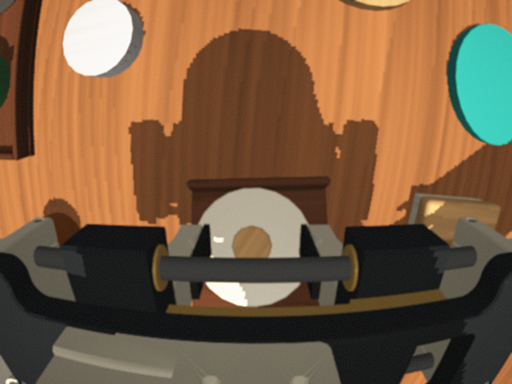

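The knob at (252,243) lies midway between the fingers (about columns 203 and 308). I'll go down 5 mm and close lightly.

```bash
python3 -m creep '{"translation":[[0,1,-3],[0,0,-2],[0,0,0],[0,0,0],[0,0,0],[0,0,0],[0,0,0],[0,0,0]],"spin":[0,0,0,0,0,0,0,0],"gripper":[0.5,0.4,0.3,0.2,0.15,0.15,0.15,0.15]}' 4
python3 -m creep '{"translation":[[0,0,0],[0,0,0],[0,0,3],[0,0,3],[0,0,5],[0,0,5],[0,0,5],[0,0,0]],"spin":[0,0,0,0,0,0,0,0],"gripper":[0.15,0.15,0.15,0.15,0.15,0.15,0.15,0.15]}' 4
```

```text
t: 15.3
eef_pos: [0.6018, 0.1203, 0.0559]
ee_rot: [-3.141, 0.0, -1.488]
force: [1.0, -0.3, 2.3]
width: 0.0216
gripper_force: 4.0
t: 16.1
eef_pos: [0.602, 0.1205, 0.0776]
ee_rot: [-3.14, 0.001, -1.488]
force: [0.5, 0.2, -1.1]
width: 0.0217
gripper_force: 4.0
```

```bash
python3 -m creep '{"translation":[[0,0,8],[0,0,14],[0,0,18],[0,0,18],[0,0,14],[0,0,8],[0,0,0],[0,0,0]],"spin":[0,0,0,0,0,0,0,0],"gripper":[0.15,0.15,0.15,0.15,0.15,0.15,0.15,0.15]}' 4
python3 - <<'E'
from h import *
s=cams.grab_frame('side');w=cams.grab_frame('wrist')
for c in('side','wrist'): print(c,[(np.round(d['centre'],3),round(d['confidence'],2)) for d in nets.pinpoint(c,'lid')])
cv2.imwrite('pics/w5.png',np.hstack([cv2.resize(w['img'][120:320,150:350],(400,400)),cv2.resize(s['img'][150:270,190:310],(400,400))])[:,:,::-1])
E
```

```text
t: 16.9
eef_pos: [0.6012, 0.1202, 0.1562]
ee_rot: [3.141, 0.0, -1.488]
force: [-1.0, -0.5, -1.9]
width: 0.0221
gripper_force: 4.0
side [(array([0.596, 0.14 , 0.134]), 0.78)]
wrist [(array([0.595, 0.137, 0.137]), 0.82)]
```

View pics/w5.png

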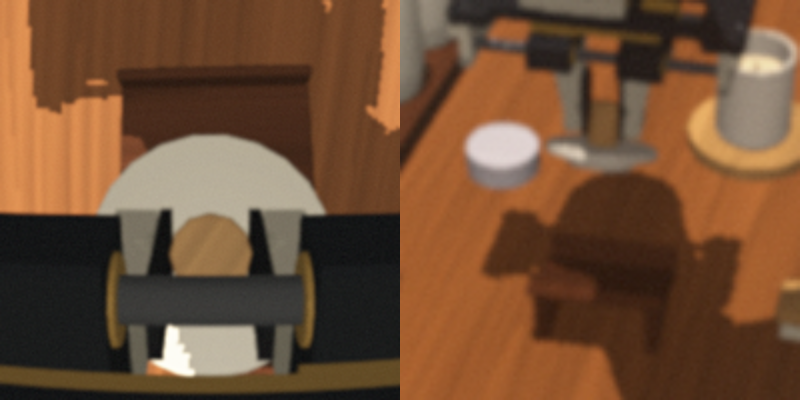

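The fingers hold the knob, but the lid kept its 29° lean. The wrist crop shows the full ellipse offset, and the nets put the origin 17 mm to +y of the tool. I'll level it on free counter between the rest and the candle (around x 0.60, y 0.02): touch the low edge down, then drag +y while lowering so it tips flat.

```bash
python3 -m creep '{"translation":[[0,-10,0],[0,-20,0],[0,-25,0],[0,-25,0],[0,-20,-10],[0,-10,-20],[0,0,-20],[0,0,-20]],"spin":[0,0,0,0,0,0,0,0],"gripper":[0.15,0.15,0.15,0.15,0.15,0.15,0.15,0.15]}' 4
python3 -m creep '{"translation":[[0,0,-18],[0,0,-14],[0,0,-8],[0,0,-5],[0,0,-2],[0,0,-2],[0,0,-1],[0,0,0]],"spin":[0,0,0,0,0,0,0,0],"gripper":[0.15,0.15,0.15,0.15,0.15,0.15,0.15,0.15]}' 4
```

```text
t: 17.9
eef_pos: [0.6013, 0.009, 0.0857]
ee_rot: [3.142, -0.0, -1.489]
force: [-0.6, 1.2, -2.1]
width: 0.0217
gripper_force: 4.0
t: 18.7
eef_pos: [0.6017, 0.0104, 0.0369]
ee_rot: [-3.141, 0.0, -1.488]
force: [-0.4, 0.1, -1.9]
width: 0.0217
gripper_force: 4.0
```

```bash
python3 -m creep '{"translation":[[0,0,-1],[0,0,-1],[0,0,-1],[0,0,-1],[0,0,0]],"spin":[0,0,0,0,0],"gripper":[0.15,0.15,0.15,0.15,0.15]}' 3
python3 -m creep '{"translation":[[0,0,-1],[0,0,-1],[0,0,0]],"spin":[0,0,0],"gripper":[0.15,0.15,0.15]}' 3
```

```text
t: 19.2
eef_pos: [0.6014, 0.0102, 0.0324]
ee_rot: [3.141, -0.0, -1.488]
force: [-0.3, -0.2, -1.2]
width: 0.0217
gripper_force: 3.0
t: 19.5
eef_pos: [0.6015, 0.0103, 0.0305]
ee_rot: [-3.142, 0.0, -1.488]
force: [0.0, -0.0, -1.4]
width: 0.0218
gripper_force: 3.0
```

```bash
python3 -m creep '{"translation":[[0,0,-1],[0,0,-1],[0,0,0]],"spin":[0,0,0],"gripper":[0.15,0.15,0.15]}' 3
python3 -m creep '{"translation":[[0,2,-1],[0,2,-1],[0,2,0],[0,2,0]],"spin":[0,0,0,0],"gripper":[0.15,0.15,0.15,0.15]}' 3
python3 - <<'E'
from h import *
cams.grab_frame('side');cams.grab_frame('wrist')
for c in('side','wrist'): print(c,[(np.round(d['centre'],3),round(d['confidence'],2)) for d in nets.pinpoint(c,'lid')])
E
```

```text
t: 19.8
eef_pos: [0.6022, 0.0107, 0.029]
ee_rot: [-3.14, 0.0, -1.487]
force: [-1.0, 3.5, 2.7]
width: 0.022
gripper_force: 3.0
t: 20.2
eef_pos: [0.6009, 0.0182, 0.026]
ee_rot: [3.14, -0.0, -1.488]
force: [0.4, -0.8, -1.5]
width: 0.0219
gripper_force: 3.0
side [(array([0.597, 0.028, 0.006]), 0.56)]
wrist [(array([0.598, 0.028, 0.008]), 0.88)]
```

It's working: the origin offset fell from 17 to 10 mm, about 17° of lean. Continuing.

```bash
python3 -m creep '{"translation":[[0,2,-1],[0,2,-1],[0,2,-0.5],[0,2,-0.5],[0,0,0]],"spin":[0,0,0,0,0],"gripper":[0.15,0.15,0.15,0.15,0.15]}' 3
python3 - <<'E'
from h import *
cams.grab_frame('side');cams.grab_frame('wrist')
for c in('side','wrist'): print(c,[(np.round(d['centre'],3),round(d['confidence'],2)) for d in nets.pinpoint(c,'lid')])
E
python3 -m creep '{"translation":[[0,2,-0.5],[0,2,-0.5],[0,2,-0.5],[0,2,-0.5],[0,0,0]],"spin":[0,0,0,0,0],"gripper":[0.15,0.15,0.15,0.15,0.15]}' 3
python3 - <<'E'
from h import *
s=cams.grab_frame('side');w=cams.grab_frame('wrist')
for c in('side','wrist'): print(c,[(np.round(d['centre'],3),round(d['confidence'],2)) for d in nets.pinpoint(c,'lid')])
cv2.imwrite('pics/w6.png',np.hstack([cv2.resize(w['img'][140:340,150:350],(400,400)),cv2.resize(s['img'][150:270,210:330],(400,400))])[:,:,::-1])
E
```

```text
t: 20.9
eef_pos: [0.6015, 0.0265, 0.0235]
ee_rot: [3.141, -0.0, -1.488]
force: [0.7, -0.1, -0.7]
width: 0.0215
gripper_force: 3.0
side [(array([ 0.599,  0.032, -0.   ]), 0.71)]
wrist [(array([0.596, 0.031, 0.004]), 0.57)]
t: 21.6
eef_pos: [0.6015, 0.0345, 0.0215]
ee_rot: [3.142, -0.0, -1.487]
force: [0.0, 0.4, -0.9]
width: 0.0216
gripper_force: 3.0
side [(array([ 0.597,  0.038, -0.001]), 0.61)]
wrist [(array([0.598, 0.037, 0.001]), 0.68), (array([ 0.534, -0.089,  0.017]), 0.64)]
```

Lean is now about 5°. I'll keep lowering until the plug's flat bottom takes the load. My picture budget is used up, so from here I rely on the nets and forces.

```bash
python3 -m creep '{"translation":[[0,1.5,-0.5],[0,1.5,-0.5],[0,0,-0.5],[0,0,0]],"spin":[0,0,0,0],"gripper":[0.15,0.15,0.15,0.15]}' 3
python3 -m creep '{"translation":[[0,0,-0.5],[0,0,-0.5],[0,0,0]],"spin":[0,0,0],"gripper":[0.15,0.15,0.15]}' 3
python3 -m creep '{"translation":[[0,0,-0.5],[0,0,-0.5],[0,0,0]],"spin":[0,0,0],"gripper":[0.15,0.15,0.15]}' 3
```

```text
t: 22.2
eef_pos: [0.6017, 0.0372, 0.0203]
ee_rot: [-3.141, -0.0, -1.488]
force: [-0.1, -2.6, 4.4]
width: 0.0219
gripper_force: 3.0
t: 22.5
eef_pos: [0.6017, 0.0375, 0.0191]
ee_rot: [-3.141, 0.0, -1.488]
force: [-0.2, -0.9, 4.2]
width: 0.0218
gripper_force: 3.0
t: 22.8
eef_pos: [0.6017, 0.0374, 0.018]
ee_rot: [-3.141, 0.0, -1.488]
force: [0.1, 0.4, 3.8]
width: 0.0221
gripper_force: 3.0
```

```bash
cat >> h.py <<'E'
def lidsee():
    for c in('side','wrist'):
        f=cams.grab_frame(c);print(c,[(np.round(d['centre'],3),round(d['confidence'],2)) for d in nets.pinpoint(c,'lid')])
E
python3 -c "from h import *;lidsee();lidsee()"
```

```text
side [(array([ 0.597,  0.038, -0.   ]), 0.55)]
wrist [(array([0.603, 0.039, 0.001]), 0.71)]
side [(array([ 0.598,  0.038, -0.002]), 0.56)]
wrist [(array([0.596, 0.039, 0.002]), 0.69)]
```

The pads now slide along the knob at a steady 4 N, so the lid is flat on the counter. I'll regrip at this lower spot, lift, and remeasure the candle's rim.

```bash
python3 -m creep '{"translation":[[0,0,0],[0,0,0],[0,0,0],[0,0,0],[0,0,0],[0,0,0],[0,0,0],[0,0,0]],"spin":[0,0,0,0,0,0,0,0],"gripper":[0.35,0.4,0.4,0.3,0.2,0.15,0.15,0.15]}' 6
python3 -m creep '{"translation":[[0,0,0],[0,0,0],[0,0,4],[0,0,10],[0,0,20],[0,0,25],[0,0,25],[0,0,25]],"spin":[0,0,0,0,0,0,0,0],"gripper":[0.15,0.15,0.15,0.15,0.15,0.15,0.15,0.15]}' 6
python3 - <<'E'
from h import *
lidsee()
for i in range(2):
  for c in('top','side','wrist'):
    f=cams.grab_frame(c)
    for l in('candle','coaster'): print(c,l,[(np.round(d['centre'],3),round(d['confidence'],2)) for d in nets.pinpoint(c,l)])
    for X in [(.5345,-.097,.094)]:
        if c=='top':
            p=f['mtx']@(f['R']@np.array(X)+f['t']);u,v=(p[:2]/p[2]).round().astype(int);print(u,v)
            g=cv2.cvtColor(f['img'],cv2.COLOR_RGB2HSV)
            if i==0: print('S\n',g[v-20:v+21:2,u-20:u+21:2,1])
E
```

```text
t: 24.0
eef_pos: [0.6015, 0.0372, 0.018]
ee_rot: [3.141, -0.0, -1.488]
force: [-0.1, -0.8, -1.0]
width: 0.0218
gripper_force: 6.0
t: 24.8
eef_pos: [0.6015, 0.0372, 0.129]
ee_rot: [-3.141, 0.0, -1.488]
force: [0.9, -0.6, -1.9]
width: 0.0218
gripper_force: 6.0
side [(array([0.599, 0.039, 0.109]), 0.9)]
wrist [(array([0.602, 0.036, 0.117]), 0.74)]
top candle [(array([ 0.534, -0.1  ,  0.015]), 0.91)]
top coaster [(array([ 0.396, -0.013, -0.002]), 0.91), (array([ 0.533, -0.096,  0.001]), 0.71), (array([ 0.404, -0.196,  0.005]), 0.67)]
313 218
S
 [[148 129 119 117 119 118 118 113 100 101 102  99  99 107 137 148 146 146
  146 145 146]
 [125 118 118 114 118 117 100  98  97  95  95  99  96 101  99 114 143 146
  148 146 145]
 [114 119 118 118 118 109  91  31  25  19  19  22  44  99 108 106 114 143
  146 149 149]
 [115 115 119 118 101  29  19  37  40  43  44  34  32  14  48 105 107 113
  143 147 147]
 [113 113 108  98  25  37  30  23  21  19  21  26  48  40  23  33 106 111
  126 146 148]
 [111 114 106  27  40  21  18  19  19  19  19  19  20  35  41  31  37 112
  111 136 147]
 [106 108  60  27  
[... 1456 characters left out ...]
]), 0.7), (array([ 0.398, -0.007,  0.   ]), 0.63)]
wrist candle [(array([ 0.533, -0.088,  0.015]), 0.76)]
wrist coaster [(array([ 0.399, -0.008,  0.002]), 0.7)]
top candle [(array([ 0.534, -0.098,  0.013]), 0.62)]
top coaster [(array([ 0.4  , -0.012,  0.001]), 0.92), (array([ 0.53 , -0.098, -0.   ]), 0.89), (array([ 0.407, -0.194,  0.004]), 0.76)]
313 218
side candle [(array([ 0.535, -0.099,  0.016]), 0.93)]
side coaster [(array([ 0.534, -0.095,  0.002]), 0.94), (array([ 0.398, -0.009, -0.001]), 0.63), (array([ 0.405, -0.199, -0.002]), 0.63), (array([ 0.727, -0.006,  0.005]), 0.49)]
wrist candle [(array([ 0.537, -0.089,  0.017]), 0.58)]
wrist coaster [(array([ 0.398, -0.009,  0.002]), 0.83)]
```

Candle measured at (0.5345, −0.096). The lid hangs level under the tool with no offset. Now moving over the candle.

```bash
python3 -m creep '{"translation":[[-4,-8,4],[-8,-16,4],[-11,-22,2],[-11,-22,0],[-11,-22,0],[-11,-22,0],[-7,-14,0],[-4,-7,0]],"spin":[0,0,0,0,0,0,0,0],"gripper":[0.15,0.15,0.15,0.15,0.15,0.15,0.15,0.15]}' 6
python3 -m creep '{"translation":[[0,0,0],[0,0,-5],[0,0,-5],[0,0,-4],[0,0,-3],[0,0,-1],[0,0,0],[0,0,0]],"spin":[0,0,0,0,0,0,0,0],"gripper":[0.15,0.15,0.15,0.15,0.15,0.15,0.15,0.15]}' 6
python3 - <<'E'
from h import *
lidsee();lidsee()
for c in('top','side'):
    cams.grab_frame(c); print(c,[np.round(d['centre'],3) for l in('candle','lid') for d in nets.pinpoint(c,l)])
E
```

```text
t: 26.7
eef_pos: [0.5336, -0.0974, 0.1376]
ee_rot: [-3.141, 0.0, -1.489]
force: [-0.1, -0.0, -1.2]
width: 0.0216
gripper_force: 6.0
t: 27.5
eef_pos: [0.5346, -0.0957, 0.1191]
ee_rot: [-3.142, -0.0, -1.488]
force: [-0.4, -0.1, -1.6]
width: 0.0217
gripper_force: 6.0
side [(array([ 0.531, -0.095,  0.098]), 0.89)]
wrist [(array([ 0.532, -0.094,  0.103]), 0.72)]
side [(array([ 0.531, -0.094,  0.102]), 0.7)]
wrist [(array([ 0.532, -0.096,  0.1  ]), 0.78)]
top []
side [array([ 0.533, -0.097,  0.014]), array([ 0.425,  0.112, -0.002]), array([ 0.532, -0.095,  0.1  ])]
```

```bash
python3 -m creep '{"translation":[[0,-0.5,-2],[0,0,-2],[0,0,-1.5],[0,0,-1],[0,0,-1],[0,0,-1],[0,0,-0.5],[0,0,0]],"spin":[0,0,0,0,0,0,0,0],"gripper":[0.15,0.15,0.15,0.15,0.15,0.15,0.15,0.15]}' 6
python3 -m creep '{"translation":[[0,0,-1],[0,0,-1],[0,0,-1],[0,0,0]],"spin":[0,0,0,0],"gripper":[0.15,0.15,0.15,0.15]}' 6
```

```text
t: 29.0
eef_pos: [0.5345, -0.0963, 0.11]
ee_rot: [3.141, -0.0, -1.488]
force: [0.0, -0.5, -1.3]
width: 0.0218
gripper_force: 6.0
t: 29.4
eef_pos: [0.5344, -0.0963, 0.1069]
ee_rot: [3.141, 0.0, -1.488]
force: [0.6, -0.2, -1.5]
width: 0.0217
gripper_force: 6.0
```

The plug is inside the mouth with no contact. 3 mm to go.

```bash
python3 -m creep '{"translation":[[0,0,-1],[0,0,-0.5],[0,0,-0.5],[0,0,0]],"spin":[0,0,0,0],"gripper":[0.15,0.15,0.15,0.15]}' 6
python3 -m creep '{"translation":[[0,0,-0.5],[0,0,0]],"spin":[0,0],"gripper":[0.15,0.15]}' 6
```

```text
t: 29.8
eef_pos: [0.5345, -0.0963, 0.105]
ee_rot: [3.141, -0.0, -1.488]
force: [-0.2, 0.3, -1.9]
width: 0.0216
gripper_force: 6.0
t: 30.0
eef_pos: [0.5345, -0.0962, 0.1045]
ee_rot: [3.142, 0.0, -1.488]
force: [-0.5, 0.5, -1.1]
width: 0.0218
gripper_force: 6.0
```

```bash
python3 -m creep '{"translation":[[0,0,-0.5],[0,0,0]],"spin":[0,0],"gripper":[0.15,0.15]}' 6
python3 -m creep '{"translation":[[0,0,-0.5],[0,0,0]],"spin":[0,0],"gripper":[0.15,0.15]}' 6
```

```text
t: 30.2
eef_pos: [0.5345, -0.0963, 0.104]
ee_rot: [3.142, 0.0, -1.488]
force: [-0.0, 0.0, -0.7]
width: 0.0214
gripper_force: 6.0
t: 30.4
eef_pos: [0.5346, -0.0963, 0.1039]
ee_rot: [-3.141, -0.0, -1.488]
force: [-1.5, 0.0, 2.9]
width: 0.0214
gripper_force: 6.0
```

Seated contact at 3 N, exactly at the expected height. I'll release and retreat.

```bash
python3 -m creep '{"translation":[[0,0,0],[0,0,0],[0,0,0],[0,0,0],[0,0,0],[0,0,5],[0,0,10],[0,0,20]],"spin":[0,0,0,0,0,0,0,0],"gripper":[0.2,0.28,0.36,0.5,0.6,0.6,0.6,0.6]}' 6
python3 -m creep '{"translation":[[0,0,30],[0,0,30],[0,0,20],[0,25,0],[0,30,0],[0,30,0],[0,0,0],[0,0,0]],"spin":[0,0,0,0,0,0,0,0],"gripper":[0.6,0.6,0.6,0.6,0.6,0.6,0.6,0.6]}'
python3 - <<'E'
from h import *
for c in('top','side','wrist'):
    f=cams.grab_frame(c)
    for l in('candle','lid'): print(c,l,[np.round(d['centre'],3) for d in nets.pinpoint(c,l)])
    if c=='top':
        g=cv2.cvtColor(f['img'],cv2.COLOR_RGB2HSV);m=np.zeros(g.shape[:2],bool);m[190:245,285:340]=1
        print('white blob',circ(m&(g[...,1]<60)&(g[...,2]>150),f,.1))
E
```

```text
t: 31.2
eef_pos: [0.5337, -0.0963, 0.1384]
ee_rot: [3.139, -0.0, -1.488]
force: [-1.3, 0.3, 0.3]
width: 0.0523
gripper_force: 0.0
t: 32.0
eef_pos: [0.5346, -0.0107, 0.2194]
ee_rot: [-3.141, 0.0, -1.486]
force: [-0.5, -0.1, 0.5]
width: 0.0527
gripper_force: 0.0
top candle []
top lid [array([ 0.478, -0.299, -0.003])]
white blob (0.5266060829162598, -0.1011158674955368, 0.07208435237407684)
side candle [array([ 0.533, -0.095,  0.013])]
side lid [array([ 0.531, -0.095,  0.086])]
wrist candle []
wrist lid [array([ 0.532, -0.097,  0.088])]
```

The lid origin is at 0.086–0.088 m (0.086 expected when seated) and centred on the candle. The robot is clear, so I hand in.

```bash
python3 -c "from station import *;print(arm.job_done())"
```

```text
the job is handed in; nothing more can be done
None
```

I stood the candle in the middle of the wooden coaster, put its lid on and let go of both, then handed the job in at about 32 s. The nets put the lid at its seated height (0.086–0.088 m against 0.086 m expected) and centred within about 2 mm. I didn't measure its level directly after release, and the hand-in returned no verdict.

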